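# Back up the strong box, dial its lock open and present the shackle

### The arm

A 6-joint arm with a two-finger parallel gripper is mounted at the origin on a cart in front of the work surface, level with it; the furniture and walls round the work are solid. World frame = base frame: x ahead of the robot, y to its left, z up, the work surface at z = 0. Lengths are in mm, angles in rad, forces in N, time in s.
With the tool pointing down it reaches from about 275 to 850 mm from the base axis. Payload 5.2 kg.
Tool frame: the origin (TCP) lies midway between the tips of the shut fingers; the grasp point (between the pads) lies 19 mm behind it (robot.grasp_offset is the distance from the TCP to the grasp point, in mm); z points along the fingers, y is the direction in which the jaws open and shut (so a half turn about z gives the same grasp; the last joint's range is limited). The gripper opens to 85 mm and grips with 20 to 120 N. Pads are 22 mm wide; open, the fingers measure 114 mm over their backs; the gripper's body (76 mm by 85 mm) begins 54 mm behind the grasp point. The pads swing forward as they close: fully open they stand 13 mm farther back than shut.
Start: joints at [0.952, 0.259, 1.535, -0, 1.348, -0.203], TCP at [222.136, 503.15, 194.81] pointing down, gripper open.
Joint ranges: [-3.14, 3.14], [-0.91, 2.08], [0.19, 2.58], [-1.22, 4.36], [0.22, 2.71], [-3.12, 3.12]. Speed limits (rad/s): [2.57, 2.57, 3.14, 3.14, 3.14, 3.14].

### API

Orientations are given as a unit quaternion [x, y, z, w].
In Python, from station import robot gives the robot as it stands. Calls block until the motion is done:
- robot.move_pose(position, orientation): joint-space move of the TCP to a pose.
- robot.move_straight(position, ori=None, velocity=150, stop_force=None): straight line of the TCP; ori=None keeps the orientation; velocity is the mean speed in mm/s. With stop_force (N) it stops when the force on the tool has changed by that much, and returns True; else False.
- robot.move_joints(angles): joint-space move.
- robot.grip(opening): opening from 0.0 (shut) to 1.0 (fully open); the grip force is fixed at half the most; returns when the fingers have stopped.
- robot.pause(seconds).
- robot.solve_ik(position, orientation): joint angles nearest the present ones, or None.
- robot.get_state(): the state.
- robot.grab_frame(name): name is "scene" or "top" or "wrist"; returns the picture (480x640x3 uint8, red, green, blue); there is no depth.
- robot.camera_info(name): a dict with "K" (3x3 intrinsics, pixels), "cam_to_world" (4x4, takes a point from camera to world coordinates); the wrist camera has in their place "hand_eye" (4x4, takes a point from camera to tool coordinates, whose origin is the TCP and whose axes are the flange's). Camera axes: x right, y up, looking along -z (the intrinsics and any distortion apply to the point x, -y, -z); pixel columns grow to the right and rows downward; lengths in mm; the calibration is good to about 2 mm. A picture is of the moment at which its call begins: read the wrist's pose just before it. camera_info takes no time and is no camera call.
A pose or a line that the arm cannot do raises robot.MotionError and nothing moves.
- robot.sign_off(): hands the job in, once; it reports no verdict.
Trained networks look in the newest picture that a camera, given by its name, has taken for a name from the list of things; names that differ only in an ending like _2 or _b are one class to them, and where a whole thing is asked for, a point or a joint stands for the part that bears it (a point fixed in the world has none). Each returns a list of dicts, best first, with "conf" (0 to 1); they miss things now and then, are a little off and sometimes report something else, mostly with a low value. They report only what shows in the picture. A call takes as long as a camera call.
- robot.spot_in(camera, query): "centre" ([x, y, z] in mm, in world coordinates, good to about 4 mm: the middle of the surface that is visible of it).
- robot.outline_of(camera, query): "pixels" (480x640 bool, what is visible of it).
The state is a dict: "time_s": time; "joint_positions": joint angles; "qvel": joint speeds; "joint_efforts": joint torques, N m; "tool_pos": TCP position; "ee_rot": TCP orientation; "wrist_force": force on the tool from outside, world axes, zero at the start; "moment": the same for the moment, N m; "opening": opening from 0.0 (shut) to 1.0 (fully open).
Only numpy, scipy, OpenCV 4.12 (cv2) and the standard library are available. Lean on these libraries where they do the work, as an engineer would, in place of code of your own. Each camera call takes 0.05 s, during which the arm holds its last target. There are 200 camera calls.

### The job

First push the blue sample strong box back along the desk until its rear face sits flat against the aluminium stop bar, without overhanging the bar's ends. Then turn the black dial, click by click, until its white pointer clicks home at the red mark, and draw the steel shackle straight up out of the box's hasp. Finish still holding the shackle in the gripper, upright and steady, with its feet at least 5 cm clear above the lid, the dial left on the red mark, the box still flat against the bar and the other things on the desk, such as the mouse and the bottle, left alone.

Things in the scene. Friction and masses are not known exactly. Their poses are not given: they have to be found in the camera images.
- box: Blue steel strong box, grey lid, 140 (x) x 190 (y) x 70 mm tall, 0.85 kg, loose. Origin: centre of underside; front (bent-over hasp strap) looks along -x, flat rear face at x = 70 mm. On the lid: dial axis at (0, -45 mm); shackle feet in sockets under the steel hasp plate (2 mm thick) at (0, 21) and (0, 61 mm).
- box_back (a point): Point of the box at the foot of its rear face, in the middle (own x = +70 mm, y = 0, z = 0); axes as the box's.
- stop_bar: Aluminium stop bar with a rubber strip, 280 mm long (own y), 24 mm deep, 28 mm high, screwed to the desk behind the box. Origin: middle of its front face, at desk height; its x axis points away from the robot, perpendicular to the bar, so the box is to be pushed along +x until its rear face is at x = 0 here.
- dial (a joint): Dial angle in rad, anticlockwise from above positive; 0 = white pointer at the red mark, lock open. Clicks into notches 0.419 rad apart (0, -0.419, -0.838..); starts 2 or 3 notches minus, so turn anticlockwise; stop at +0.55. A notch takes about 0.1 N m to leave and centres the dial when let go. Shackle free only in notch 0, else it lifts 3 mm and is blocked.
- dial_grip (a point): On the dial's axis, 27 mm above the lid, a good height to grip. Dial: black disc 48 mm across, 6 mm thick; on it an upright grip bar 42 x 11 mm, from 6 to 34 mm above the lid, long along this point's x (pinch along its y); white pointer on the bar's -x end. Axes turn with the dial.
- open_mark (a point): Middle of the red mark on the lid, 34 mm in front of the dial's axis (towards the box's front, own -x); the white ticks mark the other notches.
- hasp_top (a point): Middle of the top of the steel hasp plate, between the two sockets, 72 mm above the box's underside.
- shackle: Loose steel U shackle, bow up, 85 mm tall, 53 mm wide (own y), 9 mm thick, 0.12 kg. Origin: midway between its feet, at their underside; z up. At the start its feet are 42 mm deep in the sockets (about 1 mm of play all round), and its bow stands 42 mm out above the hasp plate.
- bow_top (a point): Middle of the shackle's straight top bar (round, 9 mm diameter, straight for 16 mm along own y), on its centre line, 80 mm above the shackle's origin. Pinch it along own x.
- mouse: Bystander: black computer mouse, 123 x 63 x 39 mm, loose.
- bottle: Bystander: reagent bottle with a blue cap, 48 mm diameter, 96 mm tall, loose, upright.

How it is judged (in metres and radians):
On the way, in this order (a step that is already met when the one before it is completed fails the run):
1. the box's rear face is flat against the stop bar and within its length (x of box_back in the frame of stop_bar above -0.006 m and angle between the x axis of box and the x axis of stop_bar, either way round below 0.06 rad and y of box_back in the frame of stop_bar between -0.05 and 0.05 m), for 0.2 s.
2. the dial stands in the notch at the red mark, the shackle still in (value of joint dial between -0.1 and 0.1 rad and z of shackle in the frame of box below 0.04 m), for 0.2 s.
3. the shackle is drawn out of the hasp (z of shackle in the frame of box above 0.075 m), for 0.1 s.
At the end, for the whole second after the job is handed in: Gripper holds the shackle (over 1 N), upright within 0.35 rad, still, feet 47 mm or more above the hasp plate, clear of the box; dial within 0.12 rad of the red mark; box level, rear face within 8 mm of and 0.08 rad parallel to the stop bar, at most 50 mm off its middle (z of shackle in the frame of hasp_top above 0.047 m and contact force between the fingers and shackle above 1 N and contact force between shackle and box below 0.05 N and angle between shackle's own z axis and vertical below 0.35 rad and linear speed of shackle below 0.03 m/s and value of joint dial between -0.12 and 0.12 rad and x of box_back in the frame of stop_bar above -0.008 m and angle between the x axis of box and the x axis of stop_bar, either way round below 0.08 rad and y of box_back in the frame of stop_bar between -0.05 and 0.05 m and angle between box's own z axis and vertical below 0.03 rad); the arm keeps its last pose, push and grip.
It fails at once if the mouse or the bottle is moved more than 3 cm (distance of any of mouse, bottle from where it was at the start of the episode above 0.03 m).
It fails at once if the box is lifted or tipped (height (world z) of box above 0.02 m or angle between box's own z axis and vertical above 0.2 rad).
It also fails if it takes over 66 s, if anything falls off the work surface, if the arm or the gripper's body presses on something with over 40 N, if the wrist force passes 120 N, or if a joint passes its speed limit or range.

## Working session

There is one attempt and no reset: what is moved stays moved. The work goes in short steps, each a Python script; the robot and the scene stay as the last script left them, time stands still between calls to the robot, and variables do not carry over. Pictures are saved under pics/ and viewed, about 8 in all and at most 12, crops included, and the job is handed in when it is done.

```bash
mkdir -p pics; ls
python3 - <<'E'
from station import robot
import cv2,numpy as np
s=robot.get_state(); print(s['time_s'],s['tool_pos'],s['ee_rot'],s['opening'],s['wrist_force'])
ims=[]
for c in("top","scene"):
    im=robot.grab_frame(c); cv2.imwrite(f'pics/{c}0.png',im[:,:,::-1])
    i=robot.camera_info(c); print(c,np.round(i['K'],1).tolist(),np.round(i['cam_to_world'],3).tolist(),[k for k in i])
    for q in("box","stop_bar","dial","shackle","mouse","bottle","open_mark"):
        try:
            r=robot.spot_in(c,q); print(q,[(np.round(d['centre']).tolist(),round(d['conf'],2)) for d in r[:2]])
        except Exception as e: print(q,e)
print({k:np.round(v,3).tolist() for k,v in robot.camera_info("wrist").items() if not isinstance(v,(str,type(None)))})
E
```

```text
pics
0.0 [221.76847598 502.64631787 193.98555463] [ 2.06404267e-01  9.78466369e-01 -8.40396958e-04 -3.71160044e-04] 0.997300652970422 [-0.11301418  0.61517382 -0.63495183]
top [[461.8, 0.0, 320.8], [0.0, 461.8, 247.5], [0.0, 0.0, 1.0]] [[-0.153, 0.966, -0.21, 436.787], [-0.988, -0.151, 0.028, -186.301], [-0.005, 0.212, 0.977, 1081.953], [0.0, 0.0, 0.0, 1.0]] ['K', 'cam_to_world']
box [([583.0, -3.0, 69.0], 0.56), ([561.0, -439.0, 34.0], 0.53)]
stop_bar [([742.0, -2.0, 26.0], 0.66), ([583.0, 0.0, 69.0], 0.18)]
dial [([584.0, -47.0, 74.0], 0.75)]
shackle [([584.0, 38.0, 109.0], 0.54)]
mouse [([558.0, -437.0, 32.0], 0.85)]
bottle [([627.0, -394.0, 71.0], 0.75)]
open_mark [([582.0, -3.0, 72.0], 0.64)]
scene [[465.5, 0.0, 322.2], [0.0, 465.5, 227.6], [0.0, 0.0, 1.0]] [[-0.759, 0.308, -0.574, 129.657], [-0.651, -0.351, 0.673, 362.707], [0.006, 0.884, 0.467, 512.064], [0.0, 0.0, 0.0, 1.0]] ['K', 'cam_to_world']
box [([556.0, 32.0, 72.0], 0.74)]
stop_bar [([732.0, 39.0, 23.0], 0.66)]
dial [([585.0, -34.0, 81.0], 0.96)]
shackle [([581.0, 51.0, 100.0], 0.87)]
mouse [([546.0, -423.0, 28.0], 0.58), ([584.0, -33.0, 77.0], 0.31)]
bottle [([628.0, -391.0, 49.0], 0.78), ([588.0, -34.0, 82.0], 0.28)]
open_mark [([549.0, 36.0, 73.0], 0.7)]
{'K': [[398.367, 0.0, 311.895], [0.0, 398.367, 238.427], [0.0, 0.0, 1.0]], 'hand_eye': [[0.0, 0.957, 0.291, 73.284], [1.0, -0.0, 0.0, 0.128], [0.0, 0.291, -0.957, -177.999], [0.0, 0.0, 0.0, 1.0]]}
```

View pics/top0.png

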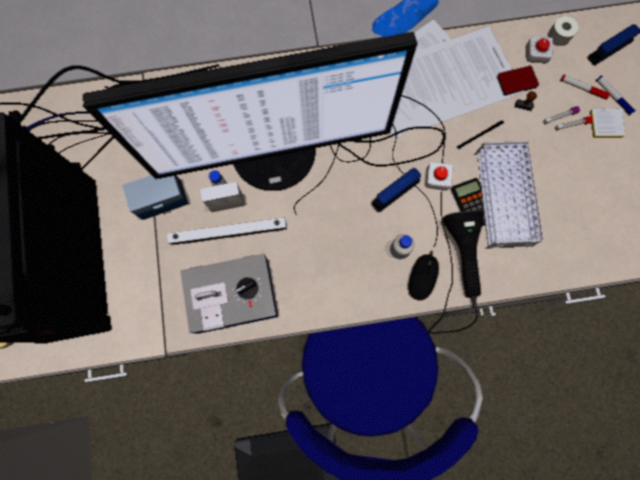

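View pics/scene0.png

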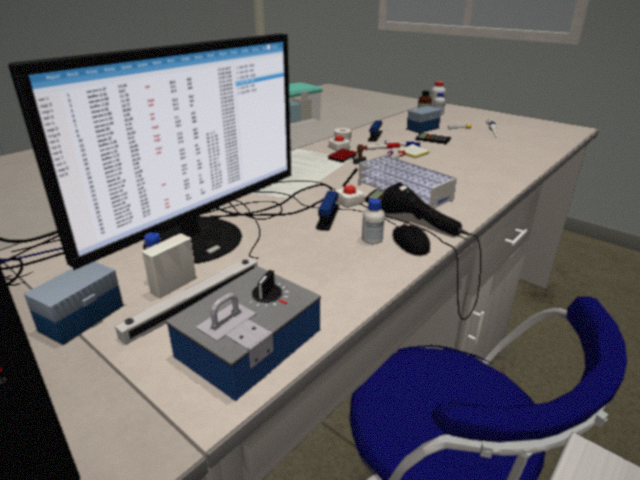

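```bash
cat > h.py <<'E'
from station import robot
import cv2,numpy as np
from scipy.spatial.transform import Rotation as R
def deproj(px,z,K,T):
    px=np.atleast_2d(px).astype(float)
    d=np.c_[(px-[K[0,2],K[1,2]])/[K[0,0],K[1,1]],np.ones(len(px))]*[1,-1,-1]
    d=d@T[:3,:3].T; o=T[:3,3]
    return o+d*((z-o[2])/d[:,2])[:,None]
def cam(c):
    i=robot.camera_info(c); K=np.array(i['K'])
    if c!='wrist': return K,np.array(i['cam_to_world'])
    s=robot.get_state(); T=np.eye(4); T[:3,:3]=R.from_quat(s['ee_rot']).as_matrix(); T[:3,3]=s['tool_pos']
    return K,T@np.array(i['hand_eye'])
def proj(p,K,T):
    q=(np.atleast_2d(p)-T[:3,3])@T[:3,:3]; q=q*[1,-1,-1]
    q=q/q[:,2:]; return q@K[:2].T
def down(a):  # tool down, tool y axis (jaw) along world angle a
    y=np.array([np.cos(a),np.sin(a),0]); z=np.array([0,0,-1.]); x=np.cross(y,z)
    return R.from_matrix(np.c_[x,y,z]).as_quat()
def rect(mask,z,K,T):
    P=deproj(np.argwhere(mask)[:,::-1],z,K,T)
    return cv2.minAreaRect(P[:,:2].astype(np.float32))
E
python3 - <<'E'
from h import *
for c in('top','scene'):
    robot.grab_frame(c);K,T=cam(c)
    for q,z in(('stop_bar',28),('box',70),('shackle',100),('dial',76)):
        r=robot.outline_of(c,q)
        for d in r[:2]:
            m=d['pixels']; ys,xs=np.nonzero(m); print(c,q,round(d['conf'],2),m.sum(),(xs.min(),xs.max(),ys.min(),ys.max()),rect(m,z,K,T))
            cv2.imwrite(f'pics/m_{c}_{q}.png',m*255) if d is r[0] else 0
for c,l in(('top',[(182,268),(267,255),(277,316),(190,333)]),):
    K,T=cam(c);print(deproj(l,70,K,T).round(1).tolist()); print('bar ends',deproj([(167,235),(286,219),(287,228),(168,243)],28,K,T).round(1).tolist())
K,T=cam('scene');print('scene lid TL,TR,BR,BL',deproj([(170,320),(250,265),(321,298),(236,372)],70,K,T).round(1).tolist())
import cv2
a=cv2.imread('pics/top0.png')[205:345,150:310];b=cv2.imread('pics/scene0.png')[240:400,100:340]
cv2.imwrite('pics/crop0.png',np.vstack([cv2.resize(a,(560,490//2*2-190+0))[:300] if 0 else cv2.resize(a,(343,300),interpolation=3).copy() if 0 else cv2.resize(a,(450,300),interpolation=2),cv2.resize(b,(450,300),interpolation=2)]))
E
```

```text
top stop_bar 0.57 1461 (np.int64(167), np.int64(285), np.int64(218), np.int64(244)) ((737.4885864257812, -2.2776336669921875), (280.3512268066406, 31.113250732421875), 89.05758666992188)
top stop_bar 0.19 355 (np.int64(236), np.int64(257), np.int64(278), np.int64(298)) ((595.152587890625, -33.33626937866211), (46.337364196777344, 47.963497161865234), 37.084346771240234)
top box 0.56 5628 (np.int64(180), np.int64(277), np.int64(254), np.int64(333)) ((585.0894775390625, 1.6977081298828125), (146.10855102539062, 195.6134796142578), 3.0968830585479736)
top dial 0.85 391 (np.int64(236), np.int64(257), np.int64(277), np.int64(299)) ((589.0057983398438, -40.40999221801758), (46.02879333496094, 48.523040771484375), 82.87781524658203)
scene stop_bar 0.74 2638 (np.int64(115), np.int64(257), np.int64(257), np.int64(343)) ((729.5755004882812, 1.37945556640625), (290.4448547363281, 56.14521408081055), 89.96183013916016)
scene box 0.92 12336 (np.int64(167), np.int64(320), np.int64(266), np.int64(400)) ((563.4895629882812, 16.71007537841797), (193.3760986328125, 236.50228881835938), 2.762660026550293)
scene shackle 0.57 455 (np.int64(211), np.int64(240), np.int64(293), np.int64(329)) ((576.4856567382812, 48.73090362548828), (40.42367935180664, 79.99695587158203), 52.5458984375)
scene dial 0.94 615 (np.int64(253), np.int64(282), np.int64(270), np.int64(301)) ((602.0347900390625, -55.92978286743164), (46.0147590637207, 87.84062194824219), 44.99296951293945)
[[656.3, 97.0, 70.0], [656.4, -93.7, 70.0], [518.9, -97.8, 70.0], [511.7, 92.7, 70.0]]
bar ends [[749.4, 136.6, 28.0], [744.8, -145.5, 28.0], [722.6, -144.8, 28.0], [729.7, 135.9, 28.0]]
scene lid TL,TR,BR,BL [[651.3, 95.2, 70.0], [676.2, -82.9, 70.0], [518.8, -91.8, 70.0], [497.9, 98.9, 70.0]][ WARN:0@2.855] global loadsave.cpp:1063 imwrite_ Unsupported depth image for selected encoder is fallbacked to CV_8U.
```

View pics/crop0.png

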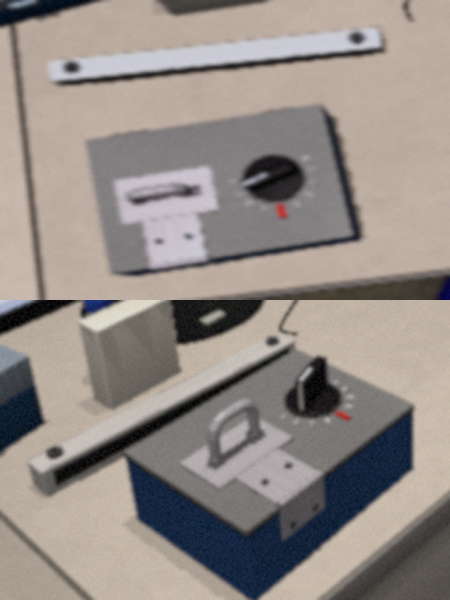

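Run:
```python
from h import *
th=-0.018; q=down(np.pi/2+th); q0=robot.get_state()['ee_rot']
robot.grip(0.8)
for a in (np.pi/2,-np.pi/2): print(robot.solve_ik([455,-26,150],down(a+th)))
a=min((np.pi/2,-np.pi/2),key=lambda a:abs((robot.solve_ik([455,-26,150],down(a+th)) or [9]*6)[5]))
q=down(a+th)
robot.move_straight([300,240,200],q,velocity=250)
robot.move_pose([455,-26,150],q)
robot.move_straight([455,-26,12],velocity=150)
s=robot.get_state();print(a,s['time_s'],s['tool_pos'],s['opening'],s['wrist_force'])
robot.move_straight([485,-26.5,12],velocity=80)
hit=robot.move_straight([582,-28.3,12],velocity=35,stop_force=14)
s=robot.get_state();print(hit,s['time_s'],s['tool_pos'],s['wrist_force'])
cv2.imwrite('pics/p1.png',robot.grab_frame('scene')[200:440,60:380,::-1].repeat(2,0).repeat(2,1))
```

```text
[-3.02661724e-01  1.26314974e-01  1.81715914e+00 -4.44089210e-16
  1.19811854e+00 -1.85545805e+00]
[-3.02661724e-01  1.26314974e-01  1.81715914e+00 -4.44089210e-16
  1.19811854e+00  1.28613460e+00]Traceback (most recent call last):
  File "<stdin>", line 5, in <module>
  File "<stdin>", line 5, in <lambda>
ValueError: The truth value of an array with more than one element is ambiguous. Use a.any() or a.all()
```

Run:
```python
from h import *
th=-0.018; q=down(-np.pi/2+th)
robot.move_straight([300,240,200],q,velocity=250)
robot.move_pose([455,-26,150],q)
robot.move_straight([455,-26,12],velocity=150)
s=robot.get_state();print(s['time_s'],s['tool_pos'],s['opening'],s['wrist_force'])
robot.move_straight([485,-26.5,12],velocity=80)
hit=robot.move_straight([582,-28.3,12],velocity=35,stop_force=14)
s=robot.get_state();print(hit,s['time_s'],s['tool_pos'],s['wrist_force'])
cv2.imwrite('pics/p1.png',robot.grab_frame('scene')[200:440,60:380,::-1].repeat(2,0).repeat(2,1))
```

```text
6.7667 [455.70104641 -25.94562763  12.68107848] 0.8038503526115952 [ 0.12921691 -0.58241073  0.88711134]
True 9.7583 [575.1258107  -27.20400526  10.79584961] [-0.21805036 -0.63447962  0.04124323]
```

View pics/p1.png

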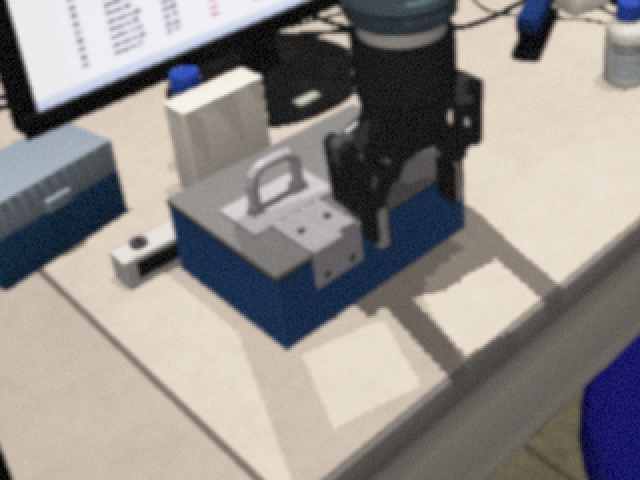

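Run:
```python
from h import *
p=robot.get_state()['tool_pos']
for f in(16,16):
    hit=robot.move_straight([p[0]+8,p[1]-.1,12],velocity=20,stop_force=f)
    s=robot.get_state();print(hit,s['time_s'],s['tool_pos'],s['wrist_force'])
robot.pause(.2)
robot.move_straight([530,-27,12],velocity=120)
robot.move_straight([480,-27,170],velocity=250)
robot.grip(1.0)
robot.grab_frame('top');K,T=cam('top')
for q,z in(('stop_bar',28),('box',70)):
    r=robot.outline_of('top',q)
    if r: print(q,r[0]['conf'],rect(r[0]['pixels'],z,K,T))
for q in('dial','shackle','box'):
    r=robot.spot_in('top',q); print(q,[(np.round(d['centre']).tolist(),round(d['conf'],2)) for d in r[:2]])
im=robot.grab_frame('wrist');Kw,Tw=cam('wrist');np.savez('w1.npz',K=Kw,T=Tw)
cv2.imwrite('pics/w1.png',im[:,:,::-1])
for q in('dial','shackle','box','hasp_top'):
    r=robot.spot_in('wrist',q); print(q,[(np.round(d['centre']).tolist(),round(d['conf'],2)) for d in r[:2]])
print(robot.get_state()['time_s'])
```

```text
True 10.2833 [576.40597114 -25.18058503  10.02557755] [ 0.18517329 -1.0645742   0.32185503]
True 10.675 [575.5455225  -25.01739836   9.43359485] [-0.03282553  0.59751133 -0.62289059]
stop_bar 0.77 ((738.8025512695312, -1.6081085205078125), (281.72271728515625, 33.02110290527344), 88.98001098632812)
box 0.66 ((654.13720703125, -0.7497482299804688), (198.59268188476562, 152.8380126953125), 89.109619140625)
dial [([653.0, -46.0, 73.0], 0.95)]
shackle [([656.0, 37.0, 104.0], 0.72), ([653.0, -47.0, 76.0], 0.53)]
box [([665.0, -21.0, 70.0], 0.74), ([658.0, 36.0, 114.0], 0.72)]
dial []
shackle [([604.0, 5.0, 71.0], 0.69)]
box [([600.0, 5.0, 71.0], 0.64)]
hasp_top [([601.0, 2.0, 68.0], 0.95)]
13.0833
```

View pics/w1.png

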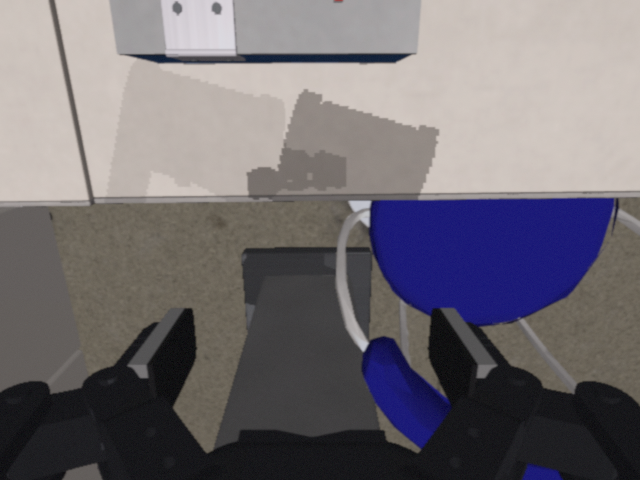

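Run:
```python
from h import *
q=down(-np.pi/2-.018)
robot.move_pose([600,-10,210],q); robot.move_straight([640,-5,210])
K,T=cam('wrist');im=robot.grab_frame('wrist');np.savez('w2.npz',K=K,T=T)
cv2.imwrite('pics/w2.png',im[:,:,::-1])
for q in('dial','shackle','box','hasp_top'):
    r=robot.spot_in('wrist',q); print(q,[(np.round(d['centre']).tolist(),round(d['conf'],2)) for d in r[:2]])
for q,z in(('shackle',114),('dial',76)):
    r=robot.outline_of('wrist',q)
    if r: 
        ys,xs=np.nonzero(r[0]['pixels']); print(q,r[0]['conf'],rect(r[0]['pixels'],z,K,T),xs.min(),xs.max(),ys.min(),ys.max())
s=robot.get_state();print(s['time_s'],s['tool_pos'])
print('pred px: dial grip top, shackle bow, hasp',proj([[655.7,-46,104],[657,41,114],[657,41,72],[656,-4,70]],K,T).round())
```

```text
dial [([662.0, -42.0, 77.0], 0.68)]
shackle [([661.0, 38.0, 109.0], 0.83)]
box [([671.0, -1.0, 72.0], 0.89)]
hasp_top [([667.0, 2.0, 69.0], 0.89)]
shackle 0.92 ((664.822265625, 35.86647033691406), (50.904930114746094, 15.456721305847168), 89.96199798583984) 215 288 180 203
dial 0.63 ((660.4956665039062, -44.53154754638672), (47.484954833984375, 47.23023986816406), 22.392976760864258) 330 394 157 216
14.4167 [639.532936    -5.08516717 210.32393511]
pred px: dial grip top, shackle bow, hasp [[368. 200.]
 [245. 203.]
 [253. 192.]
 [310. 192.]]
```

View pics/w2.png

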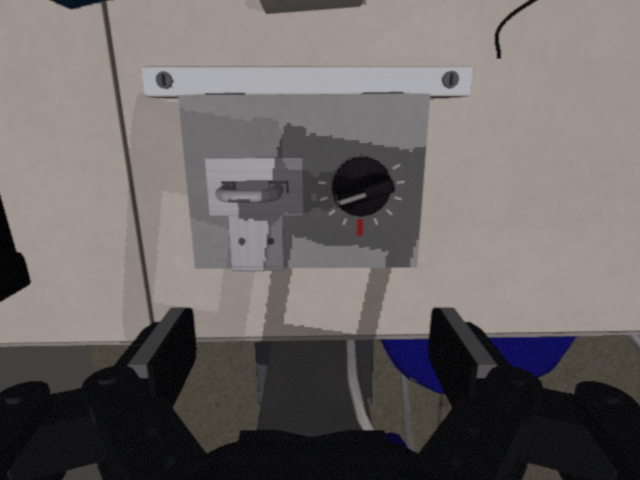

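Run:
```python
from h import *
d=np.load('w2.npz');K,T=d['K'],d['T']
print('lid',deproj([(180,94),(429,94),(418,267),(194,268)],70,K,T).round(1).tolist())
print('bar front',deproj([(143,96),(472,96)],28,K,T).round(1).tolist())
print('disc',deproj([(361.5,186)],76,K,T).round(1),'mark',deproj([(360,227)],70,K,T).round(1))
print('bow',deproj([(249,192)],112,K,T).round(1),'plate',deproj([(206,158),(302,158),(303,215),(207,215)],72,K,T).round(1).tolist())
im=cv2.imread('pics/w2.png')[140:280,170:440]
cv2.imwrite('pics/w2c.png',cv2.resize(im,None,fx=2.9,fy=2.9,interpolation=2))
```

```text
lid [[731.7, 91.7, 70.0], [728.4, -94.9, 70.0], [589.7, -95.0, 70.0], [592.3, 95.8, 70.0]]
bar front [[733.1, 136.3, 28.0], [728.1, -143.2, 28.0]]
disc [[661.  -44.8  76. ]] mark [[625.9 -45.   70. ]]
bow [[664.3  37.9 112. ]] plate [[684.4, 76.2, 72.0], [683.1, 1.4, 72.0], [637.4, 1.8, 72.0], [638.8, 79.8, 72.0]]
```

View pics/w2c.png

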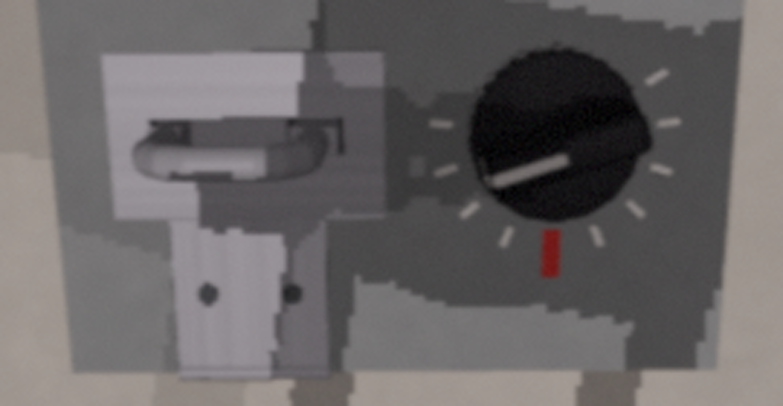

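Run:
```python
from h import *
q=down(-2.846); x,y=658,-45.2
robot.grip(.45)
robot.move_pose([x,y,150],q)
print('hit',robot.move_straight([x,y,80],velocity=90,stop_force=8))
s=robot.get_state();print(s['time_s'],s['tool_pos'],s['joint_positions'].round(3),s['opening'],s['wrist_force'])
K,T=cam('wrist');im=robot.grab_frame('wrist');np.savez('w3.npz',K=K,T=T)
cv2.imwrite('pics/w3.png',im[:,:,::-1])
```

```text
hit False
16.975 [658.55155585 -45.31222535  80.65232314] [-0.237  0.539  1.399  0.     1.203  2.609] 0.4543089420380939 [ 0.28368669 -0.04102848  0.34077652]
```

View pics/w3.png

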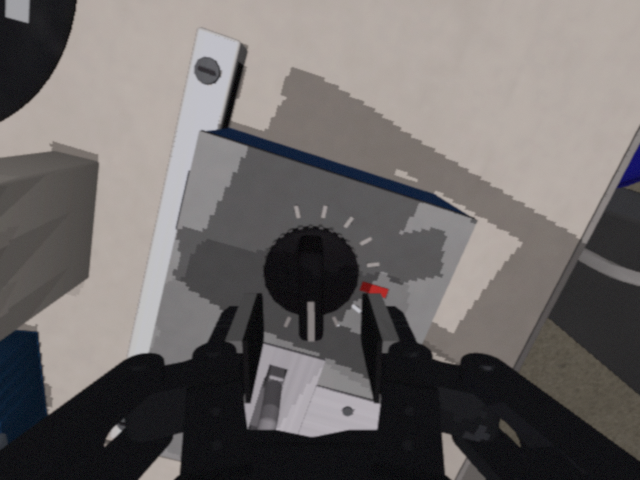

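Run:
```python
from h import *
d=np.load('w3.npz');K,T=d['K'],d['T']
print(deproj([(311,238),(311,340),(311,289)],104,K,T).round(1).tolist(), proj([[658.5,-45.3,104]],K,T))
print('disc',deproj([(311,270)],76,K,T))
```

```text
[[667.6, -71.6, 104.0], [654.0, -26.7, 104.0], [661.1, -50.1, 104.0]] [[313.51286653 300.44910404]]
disc [[660.46089918 -47.75701684  76.        ]]
```

Run:
```python
from h import *
def st(m):
    s=robot.get_state();print(m,round(s['time_s'],2),s['tool_pos'].round(1),s['wrist_force'].round(1),s['moment'].round(2),round(s['opening'],3),s['joint_positions'][5].round(3))
    return s
robot.move_straight([659.0,-47.2,80],velocity=30)
robot.grip(0.0); s=st('grip')
j=s['joint_positions'].copy()
for k in range(3):
    j[5]-=0.419+(0.03 if k==2 else 0); robot.move_joints(j); robot.pause(.15); st(k)
```

```text
grip 17.73 [659.  -47.2  80. ] [-0.5 -0.4  0.2] [ 0.02 -0.02 -0.01] -0.001 2.606
0 18.36 [658.9 -47.2  79.9] [-0.7  0.3  0.3] [ 0.02  0.05 -0.04] -0.003 2.189
1 18.99 [659.  -47.2  80. ] [ 0.6  0.4 -0.9] [ 0.05 -0.04  0.03] 0.005 1.77
2 19.65 [659.  -47.2  80. ] [-0.3 -0.1 -0.1] [-0.02 -0.02  0.04] 0.002 1.321
```

Run:
```python
from h import *
K,T=cam('wrist');im=robot.grab_frame('wrist');np.savez('w4.npz',K=K,T=T)
im2=robot.grab_frame('scene')
cv2.imwrite('pics/w4.png',np.hstack([im[100:,120:520,::-1],cv2.resize(im2[220:380,160:330,::-1],(400,380))]))
```

```text
(no output)
```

View pics/w4.png

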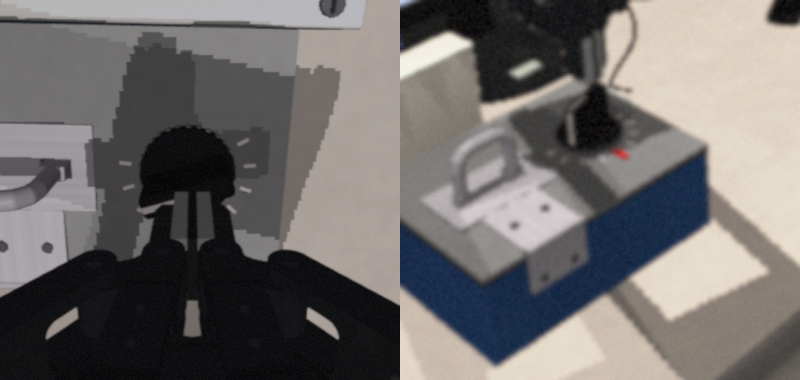

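Run:
```python
from h import *
K,T=cam('scene')
P=[[659,-47,80],[659,-47,104],[659,-47,110],[659,-47,76]]
p=proj(P,K,T); print(p.round(1).tolist(), ((p-[160,220])*[400/170,380/160]+[400,0]).round())
K,T=cam('wrist'); print((proj(P,K,T)-[120,100]).round())
im=robot.grab_frame('scene')[235:315,205:295,::-1]
cv2.imwrite('pics/s5.png',cv2.resize(im,None,fx=7,fy=7,interpolation=2))
```

```text
[[240.3, 272.2], [239.2, 260.1], [238.9, 257.0], [240.5, 274.2]] [[589. 124.]
 [586.  95.]
 [586.  88.]
 [589. 129.]]
[[191. 180.]
 [191. 202.]
 [191. 208.]
 [191. 176.]]
```

View pics/s5.png

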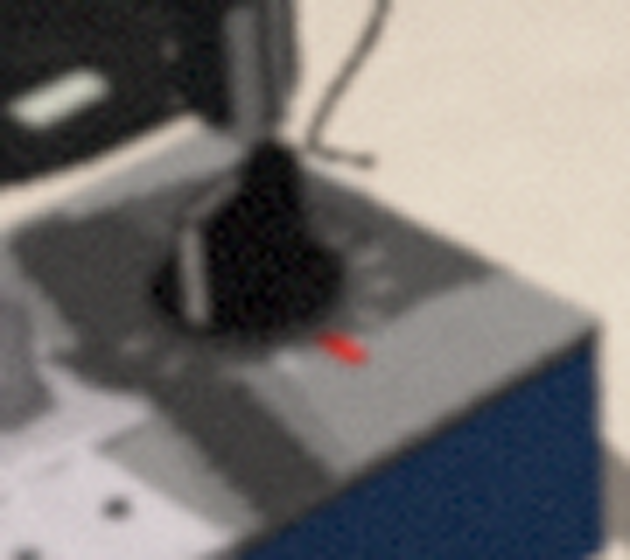

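Run:
```python
from h import *
h=robot.move_straight([659,-47.2,55],velocity=20,stop_force=5)
s=robot.get_state();print(h,s['time_s'],s['tool_pos'],s['wrist_force'],s['moment'])
p=s['tool_pos'];robot.move_straight([659,-47.2,p[2]+4],velocity=40)
```

```text
True 20.525 [659.09873601 -47.24605791  67.54820542] [-0.12326692 -0.46791854  5.37532326] [-0.05081034  0.16865811 -0.0628492 ]
```

Run:
```python
from h import *
def st(m):
    s=robot.get_state();print(m,round(s['time_s'],2),s['tool_pos'].round(1),s['wrist_force'].round(1),s['moment'].round(2),round(s['opening'],3),s['joint_positions'][5].round(3))
    return s
print(robot.grasp_offset)
robot.move_straight([659,-47.2,110],velocity=150)
robot.grip(.45)
robot.move_pose([659,-47.2,110],down(-2.846)); st('top')
robot.move_straight([659,-47.2,80],velocity=100)
h=robot.move_straight([659,-47.2,30],velocity=30,stop_force=5); s=st(h)
z=s['tool_pos'][2]+5
robot.move_straight([659,-47.2,z],velocity=40)
robot.grip(0.0); st('grip')
```

```text
18.700000000000003
top 22.83 [659.  -47.2 110. ] [ 0.3 -0.6  0.6] [ 0.01  0.01 -0.05] 0.45 2.605
True 24.54 [658.9 -47.2  38.2] [-1.3  0.5  5.9] [0.07 0.13 0.04] 0.452 2.606
grip 25.21 [659.  -47.1  43. ] [ 0.1 -0.3  0.9] [ 0.06 -0.03  0.03] 0.117 2.606
```

Run:
```python
from h import *
def st(m):
    s=robot.get_state();print(m,round(s['time_s'],2),s['tool_pos'].round(1),s['wrist_force'].round(1),s['moment'].round(2),round(s['opening'],3),s['joint_positions'][5].round(3))
    return s
s=st('0'); j=s['joint_positions'].copy()
for k in range(3):
    j[5]-=0.419+(0.02 if k==2 else 0); robot.move_joints(j); robot.pause(.1); st(k)
robot.grip(.4); s=st('rel')
p=s['tool_pos']
robot.move_straight([659,-47.2,130],velocity=150)
robot.move_straight([640,-5,210],velocity=200)
K,T=cam('wrist');im=robot.grab_frame('wrist');np.savez('w6.npz',K=K,T=T)
cv2.imwrite('pics/w6.png',cv2.resize(im[60:300,150:450,::-1],None,fx=2,fy=2,interpolation=2))
st('end')
```

```text
0 25.21 [659.  -47.1  43. ] [ 0.1 -0.3  0.9] [ 0.06 -0.03  0.03] 0.117 2.606
0 25.79 [659.4 -46.9  43.1] [ 2.   1.4 -1.3] [ 0.34 -0.59  0.01] 0.113 2.19
1 26.38 [659.  -46.8  43. ] [ 3.5  4.6 -1.3] [ 0.53 -0.64 -0.01] 0.114 1.771
2 26.98 [658.8 -46.4  43.1] [ 1.5  4.9 -0.3] [ 0.75 -0.52  0.  ] 0.118 1.332
rel 27.33 [658.5 -47.6  43. ] [-0.2 -0.  -0.1] [ 0.02 -0.01  0.01] 0.4 1.33
end 28.73 [639.2  -5.3 207.9] [ 0.6 -0.  -0.7] [-0.04  0.   -0.02] 0.397 1.387
```

View pics/w6.png

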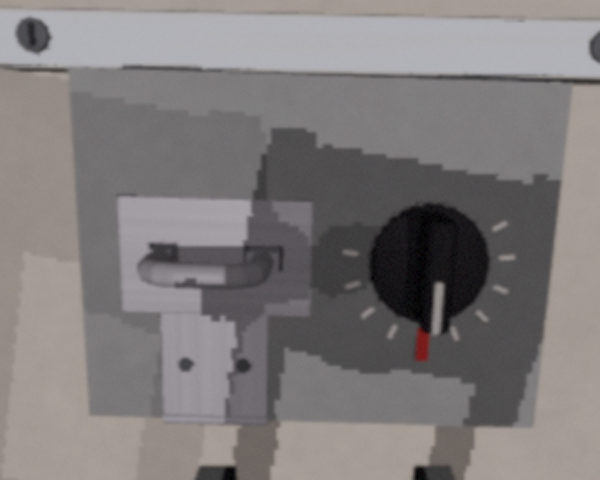

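Run:
```python
from h import *
def st(m):
    s=robot.get_state();print(m,round(s['time_s'],2),s['tool_pos'].round(1),s['wrist_force'].round(1),s['moment'].round(2),round(s['opening'],3),s['joint_positions'][5].round(3))
    return s
d=np.load('w6.npz');K,T=d['K'],d['T']
print('bow',deproj([(252.5,194)],113,K,T),'disc',deproj([(150+215,60+131)],76,K,T))
q=down(-.018); x,y=661.5,40
print(robot.solve_ik([x,y,150],q))
robot.move_pose([x,y,150],q)
robot.move_straight([x,y,100],velocity=120)
h=robot.move_straight([x,y,57],velocity=50,stop_force=5); st(h)
K,T=cam('wrist');im=robot.grab_frame('wrist');np.savez('w7.npz',K=K,T=T)
cv2.imwrite('pics/w7.png',im[:,:,::-1])
if not h:
    robot.grip(0.0); st('grip')
```

```text
bow [[663.02422924  36.00049228 113.        ]] disc [[658.58287548 -46.9943702   76.        ]]
[-1.07586529e-01  4.89457651e-01  1.30372981e+00 -4.44089210e-16
  1.34840520e+00 -8.95865288e-02]
False 31.62 [661.8  40.   57.4] [-0.4  0.1 -0.4] [ 0.01 -0.01 -0.03] 0.402 -0.09
grip 32.03 [661.7  40.   57.5] [-1.2 -0.5  3.4] [ 0.01  0.11 -0.03] 0.079 -0.09
```

Run:
```python
from h import *
def st(m):
    s=robot.get_state();print(m,round(s['time_s'],2),s['tool_pos'].round(1),s['wrist_force'].round(1),s['moment'].round(2),round(s['opening'],3))
    return s
st(0);h=robot.move_straight([661.7,40,69],velocity=25,stop_force=9); s=st(h)
if not h:
    h=robot.move_straight([661.7,40,115],velocity=45,stop_force=7); s=st(h)
im=robot.grab_frame('scene')
cv2.imwrite('pics/s8.png',cv2.resize(im[170:370,140:400,::-1],None,fx=3,fy=3,interpolation=2))
```

```text
0 32.03 [661.7  40.   57.5] [-1.2 -0.5  3.4] [ 0.01  0.11 -0.03] 0.079
False 32.67 [661.7  40.   69. ] [-0.  -0.3 -1. ] [ 0.05  0.01 -0.01] 0.08
False 33.84 [661.4  40.  114.6] [ 0.2  0.4 -1.1] [ 0.02  0.03 -0.04] 0.08
```

View pics/s8.png

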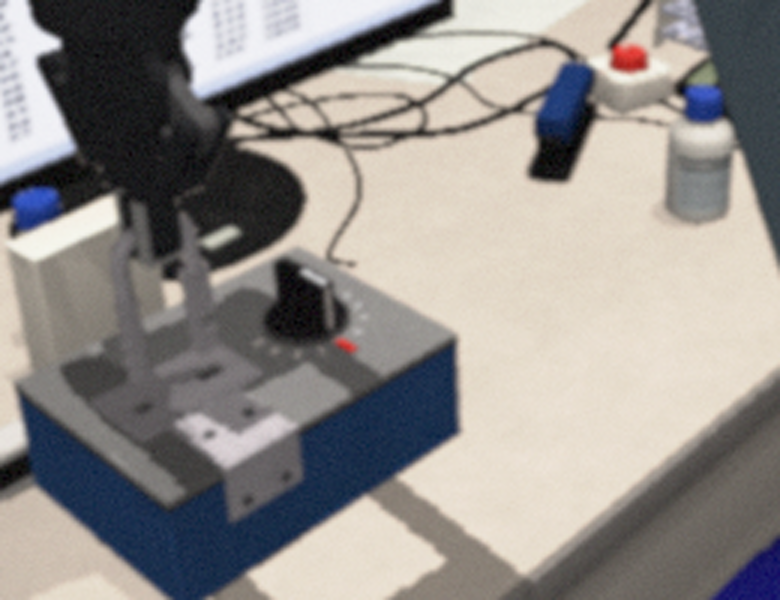

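Run:
```python
from h import *
robot.move_straight([661.5,40,170],velocity=60); robot.pause(1.0)
robot.grab_frame('scene')
r=robot.spot_in('scene','shackle'); print([(d['centre'],d['conf']) for d in r[:1]])
robot.grab_frame('top');K,T=cam('top')
for q,z in(('stop_bar',28),('box',70)):
    r=robot.outline_of('top',q)
    if r: print(q,r[0]['conf'],rect(r[0]['pixels'],z,K,T))
for q in('mouse','bottle','dial'): print(q,[(d['centre'],d['conf']) for d in robot.spot_in('top',q)[:1]])
s=robot.get_state();print(s['time_s'],s['tool_pos'],s['wrist_force'],s['opening'],abs(s['qvel']).max())
robot.sign_off()
```

```text
[([656.7, 55.0, 181.9], 0.73)]
stop_bar 0.64 ((737.7828979492188, -29.554214477539062), (224.63438415527344, 29.767333984375), 88.5270004272461)
box 0.59 ((652.473388671875, -3.0076217651367188), (195.86016845703125, 149.53855895996094), 88.45616149902344)
mouse [([560.5, -434.0, 33.2], 0.73)]
bottle [([625.9, -392.9, 68.8], 0.85)]
dial [([654.5, -51.2, 74.2], 0.9)]
36.3583 [661.49618094  40.00963018 170.00251341] [-0.21493336  0.389612   -1.79807033] 0.07939811470812146 0.0016403307404506795
the job is handed in; nothing more can be done
```

I pushed the box against the stop bar, turned the dial three notches to the red mark and drew the shackle straight up. I handed the job in at 36.4 s, with the gripper still holding the shackle.

**Last checks:**
- **Shackle:** I raised it about 112 mm, so its feet should be about 70 mm above the hasp plate. The wrist force went down by about 1–2 N, which fits its weight, and the arm was still.
- **Dial:** The close wrist picture after the turn showed the pointer parallel to the red mark, within about 2°. I took no close-up of the dial after the lift, but the scene picture partway up showed it still on red.
- **Box:** In the top picture it was parallel to the bar (88.46° against 88.53°). Its centre had been 654 mm out just after the push and was 652.5 mm out at the end. That is within what the detector can tell, but it could be a shift of 1–2 mm.
- **Mouse and bottle:** Both were found within about 4 mm of where they started.

**What disagreed:**
- **First dial grip:** It closed on nothing above the grip bar. By touch, the fingertips sit about 36–38 mm higher than the reported TCP. I found the height again by touching the dial disc, and the second grip held the dial. I used the same correction for the shackle.
- **Camera positions:** The wrist and top cameras differed by about 4–6 mm in x for the dial and box. I worked from values in between, and the grips were centred well enough.

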